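# Crank a slat up to the stop

### The arm

A 6-joint arm with a two-finger parallel gripper is mounted at the origin on the work surface. World frame = base frame: x ahead of the robot, y to its left, z up, the work surface at z = 0. Lengths are in m, angles in rad, forces in N, time in s.
With the tool pointing down it reaches from about 0.35 to 0.85 m from the base axis. Payload 8.1 kg.
Tool frame: the origin (TCP) lies midway between the tips of the shut fingers; the grasp point (between the pads) lies 19 mm behind it; z points along the fingers, y is the line along which they close (so a half turn about z gives the same grasp; the last joint's range is limited). The gripper opens to 85 mm and grips with 20 to 120 N. Pads are 22 mm wide; open, the fingers measure 114 mm over their backs; the gripper's body (76 mm by 85 mm) begins 54 mm behind the grasp point. The pads swing forward as they close: fully open they stand 13 mm farther back than shut.
Start: joints at [-1.332, 0.13, 1.488, -0, 1.523, -0.085], TCP at [0.191, -0.569, 0.231] pointing down, gripper open.
Joint ranges: [-2.96, 2.96], [-0.89, 2.26], [0.02, 2.5], [-1.34, 4.48], [0, 2.73], [-2.66, 2.66]. Speed limits (rad/s): [2.39, 2.39, 2.79, 3.14, 3.14, 3.14].

### API

Orientations are given as a unit quaternion [w, x, y, z].
In Python, from rig import manip gives the robot as it stands. Calls block until the motion is done:
- manip.move_to(position, orientation): joint-space move of the TCP to a pose.
- manip.move_linear(position, attitude=None, speed=0.15, max_force=None): straight line of the TCP; attitude=None keeps the orientation; speed is the mean speed in m/s. With max_force (N) it stops when the force on the tool has changed by that much, and returns True; else False.
- manip.set_joints(angles): joint-space move.
- manip.gripper_to(opening, grasp_force=None): finger opening in m; grasp_force is the grip in N (None keeps the last); returns when the fingers have stopped.
- manip.hold(seconds).
- manip.ik(position, orientation): joint angles nearest the present ones, or None.
- manip.observe(): the state.
- manip.get_image(name): name is "scene" or "side" or "wrist"; returns a dict with "frame" (400x640x3 uint8, red, green, blue), "vertical_fov" (degrees; the focal length in pixels is half the picture's height over the tangent of half this angle, whatever the lens; pixels are square), "cx", "cy" (the principal point, pixels), "k1" (the pictures are not rectified: a ray, as slopes to the right and down, at radius r is drawn at 1 + k1 r^2 times it, then the intrinsics apply), "cam_to_world" (4x4, takes a point from camera to world coordinates); the wrist camera has in their place "mount" (4x4, takes a point from camera to tool coordinates, whose origin is the TCP and whose axes are the flange's). Camera axes: x right, y up, looking along -z (the intrinsics and any distortion apply to the point x, -y, -z); pixel columns grow to the right and rows downward; lengths in m; the calibration is good to about 2 mm. A picture is of the moment at which its call begins: read the wrist's pose just before it. There is no depth.
A pose or a line that the arm cannot do raises manip.IKError and nothing moves.
- manip.job_done(): hands the job in; it is judged then, once.
The state is a dict: "clock": time; "q": joint angles; "joint_vel": joint speeds; "joint_torque": joint torques, N m; "ee_pos": TCP position; "ee_rot": TCP orientation; "force": force on the tool from outside, world axes, zero at the start; "ft_torque": the same for the moment, N m; "opening": finger opening in m; "gripper_force": force on a finger pad.
Only numpy, scipy, OpenCV 4.12 (cv2) and the standard library are available. Lean on these libraries where they do the work, as an engineer would, in place of code of your own. Each camera call takes 0.05 s, during which the arm holds its last target. There are 200 camera calls.

### The job

Lay the slat in the carriage of the slat feed and let go of it. Then hold the crank's handle and wind it clockwise, about two turns at a calm even pace, through the heavy point in each turn, until the slat butts snugly against the stop. Never let the crank snatch ahead or spring back, do not strain the slat against the stop, do not push the carriage by hand, then let go and leave everything else where it is.

Things in the scene. Friction and masses are not known exactly. Their poses are not given: they have to be found in the camera images.
- slat_mid (a point): Centre of the slat to be fed: a loose straight wooden bar 170 x 34 x 24 mm (x, y, z; x along its length), about 85 g, both ends alike; it starts flat on the table to the robot's right, its centre 12 mm above the table. It is the only long bar of this kind.
- feed: The slat feed, a green machine bolted to the table, base 250 x 440 mm, 16 mm thick; origin at the middle of its underside, axes like the seat's: y the way the carriage travels, x away from the robot's side. The upright axis of the crank is at x = -50, y = 0 mm, the rails with the carriage at x = 70 mm. A spring plunger and its 82 mm tall guide, at x = -50, y = -125 mm, lie below the crank arm.
- carriage: Aluminium plate 72 x 150 mm (y = -60 to 90 mm) on the rails, moved only by the crank: 12.5 mm along y for each rad. Origin on its underside, floor 8 mm above it. The rear wall (face at y = -60 mm, 14 mm above the floor) pushes the slat; the front is open. Four cheeks 12 mm tall, 48 mm apart in x, stand beside the slat at y = -60 to -20 and 70 to 90 mm; fingers fit between.
- seat (a point): Where the slat's centre goes: a point on the carriage's floor, 96 mm in front of the rear wall, 41 mm above the table. y points to the stop, and the slat lies with its length along y, sticking out over the open front; x across, away from the crank. Laid well, the slat's centre is 12 mm above this point and within 6 mm in x and 10 mm in y (at y = -11 mm it touches the rear wall).
- hub (a point): Point on the upright axis of the crank, at the height of the crank arm (102 mm above the table). Axes as those of the crank arm: its -x axis points along the arm to the handle. The arm is 10 mm thick, 18 mm wide; its top is 107 mm above the table.
- handle (a point): Centre of the crank's handle, 70 mm from the crank's axis: an upright wooden sleeve, 26 mm across and 56 mm tall (112 to 168 mm above the table) with a 3 mm cap on top, free to spin on its pin, so a hand can keep its direction while it goes round. Measured only to a few mm: led on a circle that is off, it binds against the hand.
- crank (a joint): Crank angle, rad, clockwise from above; at whole turns the arm points to -x of the feed. Starts at -0.9 to 0.9, ends by 14.2. Friction 0.25 Nm (3.6 N at the handle). In each turn, after no spring load up to 1.9 rad, a spring plunger resists by up to 0.6 Nm (12 N in all) near 2.3 rad, then from 3.14 to 4.4 rad drives the crank on as hard: not held, it snatches ahead. Calm: never above 4 rad/s, nor 3 backwards.
- stop_face (a point): Centre of the stop's face, at the slat's height; -y looks at the slat. The stop, a steel block 82 mm tall, has a rubber-backed face plate that gives 1 mm per 45 N. The slat may slide back to the rear wall first; then it meets the stop firmly at a crank angle of 11.6 to 13.5 rad. Snug: 5 to 30 N on the slat (1 to 5.5 N at the handle over the friction); over 60 N strains it. The crank stays where left.
- offcut: Bystander, to be left alone: a short wooden block 70 x 45 x 30 mm; origin at its underside.
- dowel: Bystander, to be left alone: a round rod 22 mm across and 130 mm long, lying; origin at its underside.
- glue: Bystander, to be left alone: a white bottle 56 mm across and 150 mm tall; origin at its underside.
- driver: Bystander, to be left alone: a screwdriver, lying; origin at its underside.
- brush: Bystander, to be left alone: a hand brush, lying; origin at its underside.
- tin: Bystander, to be left alone: an open steel tin 80 mm across and 80 mm tall; origin at its underside.

How it is judged:
By the outcome, as a careful person would: the job done as asked, in the order asked, and still so for the second after the job is handed in, with the robot touching nothing.
It also fails if it takes over 72 s, if anything falls off the work surface, if the arm or the gripper's body presses on something with over 40 N, if the wrist force passes 120 N, or if a joint passes its speed limit or range.

## Working session

There is one attempt and no reset: what is moved stays moved. The work goes in short steps, each a Python script; the robot and the scene stay as the last script left them, time stands still between calls to the robot, and variables do not carry over. Pictures are saved under pics/ and viewed, at most 10 in all, crops included, and the job is handed in when it is done.

```bash
ls; mkdir -p pics; cat > h.py <<'E'
import numpy as np, cv2
from rig import manip
from scipy.spatial.transform import Rotation as R
def rot(q): return R.from_quat([q[1],q[2],q[3],q[0]]).as_matrix()
def quat(yaw):
    # tool down, tool y axis at world angle yaw
    y=np.array([np.cos(yaw),np.sin(yaw),0]); z=np.array([0,0,-1.]); x=np.cross(y,z)
    q=R.from_matrix(np.c_[x,y,z]).as_quat(); return [q[3],q[0],q[1],q[2]]
def shot(name):
    s=manip.observe(); im=manip.get_image(name)
    if 'cam_to_world' in im: T=np.array(im['cam_to_world'])
    else:
        W=np.eye(4); W[:3,:3]=rot(s['ee_rot']); W[:3,3]=s['ee_pos']; T=W@np.array(im['mount'])
    im['T']=T; return im
def ray(im,u,v):
    f=200/np.tan(np.radians(im['vertical_fov'])/2)
    K=np.array([[f,0,im['cx']],[0,f,im['cy']],[0,0,1]])
    p=cv2.undistortPoints(np.array([[[u,v]]],float),K,np.array([im['k1'],0,0,0,0.]))[0,0]
    d=im['T'][:3,:3]@np.array([p[0],-p[1],-1]); return im['T'][:3,3],d
def onz(im,u,v,z):
    o,d=ray(im,u,v); return o+d*(z-o[2])/d[2]
def proj(im,P):
    f=200/np.tan(np.radians(im['vertical_fov'])/2)
    c=np.linalg.inv(im['T'])@np.r_[P,1]; a=np.array([c[0],-c[1]])/-c[2]
    return a*(1+im['k1']*(a@a))*f+[im['cx'],im['cy']]
def save(im,fn,crop=None,k=1):
    f=im['frame'][:,:,::-1]
    if crop: f=f[crop[1]:crop[3],crop[0]:crop[2]]
    cv2.imwrite('pics/'+fn,cv2.resize(f,None,fx=k,fy=k))
E
python3 - <<'E'
from h import *
import pickle
for n in ['scene','side','wrist']:
    im=shot(n); save(im,n+'0.png'); pickle.dump(im,open(n+'0.pkl','wb'))
    print(n,im['vertical_fov'],im['cx'],im['cy'],im['k1'],im['T'].round(3).tolist())
s=manip.observe();print(s['clock'],s['ee_rot'],s['opening'],quat(0))
a=cv2.imread('pics/scene0.png');b=cv2.imread('pics/side0.png')
cv2.imwrite('pics/both.png',cv2.resize(np.vstack([a,b]),(480,600)))
E
```

```text
pics
scene 57.61957619371157 318.5341601591507 198.28659496379063 -0.050270370504669114 [[0.695, -0.582, 0.422, 0.977], [0.719, 0.552, -0.424, -0.49], [0.014, 0.598, 0.802, 1.02], [0.0, 0.0, 0.0, 1.0]]
side 57.15067948926613 320.87562616215115 206.00547799879013 -0.03422337015920323 [[-0.908, 0.305, -0.287, 0.191], [-0.419, -0.639, 0.646, 0.655], [0.014, 0.706, 0.708, 0.816], [0.0, 0.0, 0.0, 1.0]]
wrist 63.53810149589928 315.65061562819363 202.6156648993985 -0.05709980399320951 [[0.318, 0.896, 0.312, 0.27], [-0.948, 0.3, 0.103, -0.541], [-0.002, -0.328, 0.945, 0.373], [0.0, 0.0, 0.0, 1.0]]
0.15 [-7.18159842e-04  9.86921171e-01  1.61201995e-01 -5.55794826e-05] 0.08559664528837993 [np.float64(0.0), np.float64(0.7071067811865475), np.float64(0.7071067811865475), np.float64(0.0)]
```

View pics/scene0.png

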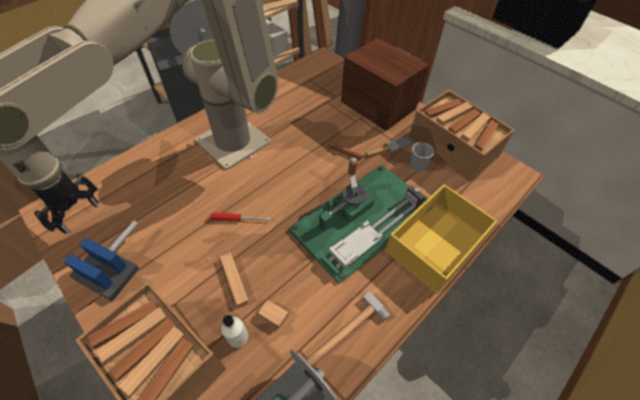

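View pics/side0.png

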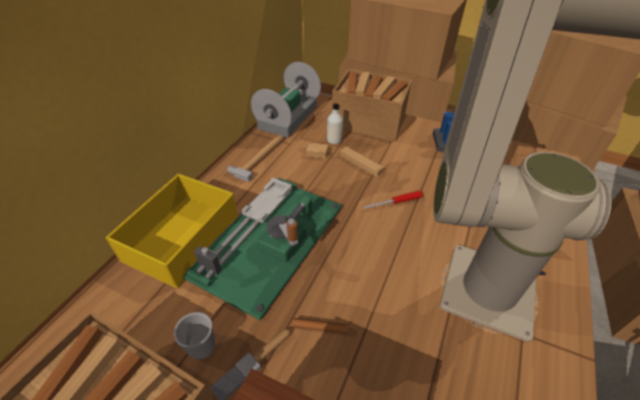

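The scene view shows the slat at (233,279), the feed's green base with corners near (290,230), (379,168) and (337,280), the carriage at (355,245), and the handle at (352,168). The side view shows the feed at (265,245), with the handle at (292,230) and the stop at (207,260).

```bash
python3 - <<'E'
from h import *
import pickle
S=pickle.load(open('scene0.pkl','rb'));D=pickle.load(open('side0.pkl','rb'))
print('slat',onz(S,232,278,.02), onz(D,362,160,.02))
for uv in [(290,230),(379,168),(337,280)]: print('feedS',onz(S,*uv,.016).round(3))
for im,n in ((S,'S'),(D,'D')):
    hsv=cv2.cvtColor(im['frame'],cv2.COLOR_RGB2HSV)
    m=cv2.inRange(hsv,(60,90,20),(90,255,255)); 
    c=max(cv2.findContours(m,0,2)[0],key=cv2.contourArea)
    ap=cv2.approxPolyDP(cv2.convexHull(c),5,True)[:,0]
    for p in ap: print(n,p,onz(im,*p.astype(float),.016).round(3))
def tri(a,b):
    o1,d1=a;o2,d2=b
    A=np.c_[d1,-d2]; t=np.linalg.lstsq(A,o2-o1,rcond=None)[0]
    p,q=o1+d1*t[0],o2+d2*t[1]; return (p+q)/2,np.linalg.norm(p-q)
print('handle top',tri(ray(S,352,160),ray(D,293,222)))
for im,n,c in ((S,'S',(270,140,430,290)),(D,'D',(180,160,350,320))): save(im,n+'c.png',c,2.4)
a=cv2.imread('pics/Sc.png');b=cv2.imread('pics/Dc.png')
b=cv2.resize(b,(int(b.shape[1]*a.shape[0]/b.shape[0]),a.shape[0])); cv2.imwrite('pics/cc.png',np.hstack([a,b])); print(a.shape,b.shape)
E
```

```text
slat [ 0.48525641 -0.35117294  0.02      ] [ 0.47843218 -0.34043071  0.02      ]
feedS [ 0.476 -0.115  0.016]
feedS [0.501 0.3   0.016]
feedS [ 0.702 -0.13   0.016]
S [385 169] [0.52  0.312 0.016]
S [406 186] [0.623 0.304 0.016]
S [402 220] [0.703 0.179 0.016]
S [339 281] [ 0.709 -0.128  0.016]
S [290 228] [ 0.471 -0.11   0.016]
D [339 205] [ 0.466 -0.103  0.016]
D [259 318] [0.49  0.328 0.016]
D [185 277] [0.723 0.311 0.016]
D [293 184] [ 0.64  -0.127  0.016]
handle top (array([0.49131801, 0.1425154 , 0.16820473]), np.float64(0.0019208616567925453))
(360, 384, 3) (360, 382, 3)
```

View pics/cc.png

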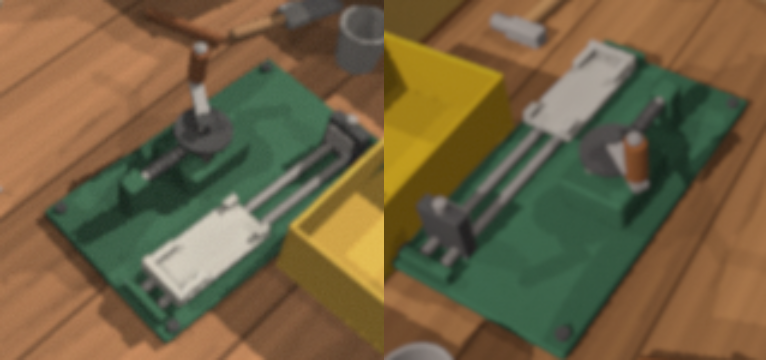

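```bash
python3 - <<'E'
from h import *
import pickle
S=pickle.load(open('scene0.pkl','rb'))
a,b=onz(S,223,256,.02),onz(S,240,303,.02); print(a,b)
th=np.arctan2(*(b-a)[1::-1]); yw=th-np.pi/2
print('slat dir',np.degrees(th))
c=np.array([.482,-.346,.24])
for k in (-1,0,1,2): print(k,manip.ik(c,quat(yw+k*np.pi)), manip.ik([.667,.04,.24],quat(-.07+k*np.pi)))
yw=min((yw+k*np.pi for k in (-1,0,1)),key=lambda y:abs(manip.ik(c,quat(y))[5]+.085))
manip.move_to(c,quat(yw))
im=shot('wrist'); save(im,'w1.png'); pickle.dump(im,open('w1.pkl','wb')); print(yw,manip.observe()['clock'])
E
```

```text
[ 0.40710132 -0.32804404  0.02      ] [ 0.56287282 -0.38018178  0.02      ]
slat dir -18.505729011244817
-1 [-7.09000714e-01  1.08875533e-01  1.49562706e+00 -4.44089210e-16
  1.53709006e+00 -1.95681114e+00] None
0 [-7.09000714e-01  1.08875533e-01  1.49562706e+00 -4.44089210e-16
  1.53709006e+00  1.18478151e+00] [-1.68008582e-02  3.11653852e-01  1.26460065e+00 -4.44089210e-16
  1.56533815e+00  5.31991418e-02]
1 [-7.09000714e-01  1.08875533e-01  1.49562706e+00 -4.44089210e-16
  1.53709006e+00 -1.95681114e+00] None
2 [-7.09000714e-01  1.08875533e-01  1.49562706e+00 -4.44089210e-16
  1.53709006e+00  1.18478151e+00] [-1.68008582e-02  3.11653852e-01  1.26460065e+00 -4.44089210e-16
  1.56533815e+00  5.31991418e-02]
-1.8937822285229533 1.575
```

View pics/w1.png

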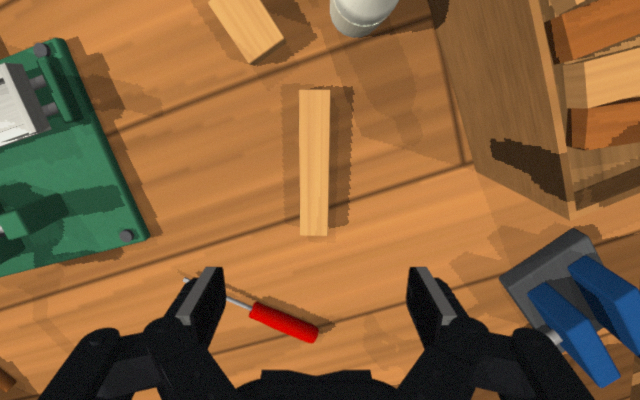

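The wrist view shows the slat lying with its top face from about (314,89) to (314,236), clear of everything. The driver is at (285,322). Next I look at the feed from above.

```bash
python3 - <<'E'
from h import *
import pickle
W=pickle.load(open('w1.pkl','rb'))
cs=[onz(W,u,v,.024) for u,v in ((300,90),(330,90),(328,236),(301,235))]
print(np.array(cs).round(4),np.mean(cs,0)); 
d=cs[0]+cs[1]-cs[2]-cs[3]; print(np.degrees(np.arctan2(d[1],d[0])),np.linalg.norm(d)/2)
manip.move_to([.63,.04,.27],quat(-.07))
im=shot('wrist'); save(im,'w2.png'); pickle.dump(im,open('w2.pkl','wb')); print(manip.observe()['clock'])
E
```

```text
[[ 0.5671 -0.3579  0.024 ]
 [ 0.557  -0.3878  0.024 ]
 [ 0.3971 -0.3341  0.024 ]
 [ 0.4088 -0.3034  0.024 ]] [ 0.48250814 -0.34578359  0.024     ]
-18.785541812294305 0.1680518190839658
3.1583
```

View pics/w2.png

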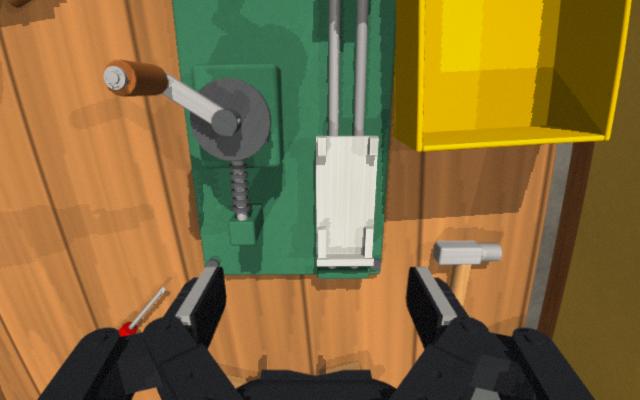

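The picture shows the crank hub at (226,122), the handle cap at (117,76) and the empty carriage from the front edge at v≈137 to the rear wall at v≈262, u 316 to 378. The yellow bin's near corner is at (420,148).

```bash
python3 - <<'E'
from h import *
import pickle
W=pickle.load(open('w2.pkl','rb'))
f=W['frame']; 
P=lambda u,v,z: onz(W,u,v,z).round(4)
print('front',P(317,137.5,.041),P(378,137,.041)); print('rearwall',P(317,258,.055),P(373,259,.055),'outer',P(317,265,.055),P(374,265,.055))
print('cheeks',P(323,150,.053),P(372,150,.053),P(324,240,.053),P(368,240,.053))
print('cap',P(117,76,.171),'arm end hub',[P(226,122,z) for z in (.107,.115)])
print('base rear L/R',P(205,274,.016),P(380,272,.016),'left edge',P(174,5,.016))
print('bin',[P(420,148,z) for z in (.05,.09)],[P(395,138,z) for z in (0,)])
save(W,'w2c.png',(90,40,420,290),2.4)
E
```

```text
front [0.6327 0.0734 0.041 ] [0.7022 0.069  0.041 ]
rearwall [ 0.6222 -0.073   0.055 ] [ 0.6919 -0.0796  0.055 ] outer [ 0.6215 -0.0829  0.055 ] [ 0.6931 -0.0883  0.055 ]
cheeks [0.6385 0.0607 0.053 ] [0.6931 0.0568 0.053 ] [ 0.6324 -0.0498  0.053 ] [ 0.6864 -0.0539  0.053 ]
cap [0.494  0.1463 0.171 ] arm end hub [array([0.55 , 0.103, 0.107]), array([0.5523, 0.1036, 0.115 ])]
base rear L/R [ 0.4601 -0.1092  0.016 ] [ 0.7078 -0.1234  0.016 ] left edge [0.4859 0.2279 0.016 ]
bin [array([0.7479, 0.0548, 0.05  ]), array([0.7355, 0.0624, 0.09  ])] [array([0.7312, 0.0603, 0.    ])]
```

View pics/w2c.png

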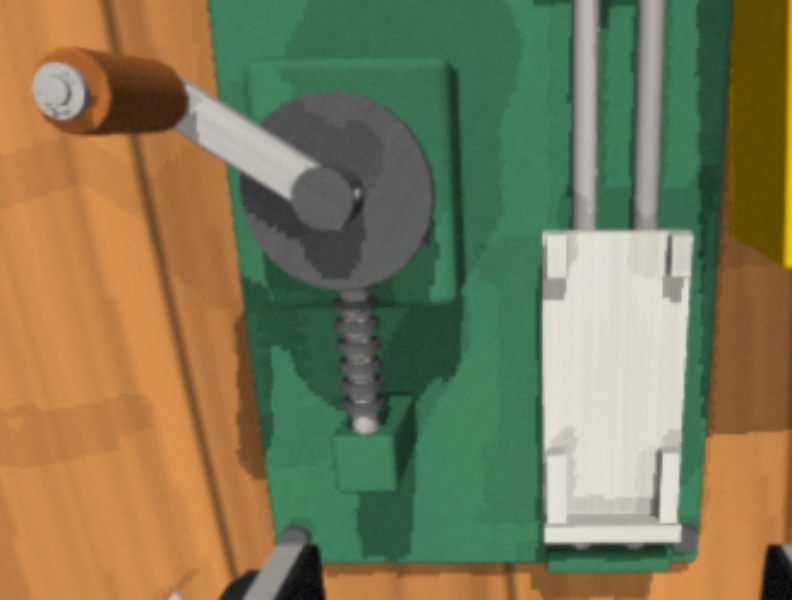

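```bash
python3 - <<'E'
from h import *
import pickle
q=quat(-1.8988)
manip.move_to([.4825,-.3458,.07],q)
manip.move_linear([.4825,-.3458,.006],speed=.12)
manip.gripper_to(.025,40); s=manip.observe(); print(s['opening'],s['gripper_force'],s['force'],s['clock'])
manip.move_linear([.4825,-.3458,.16],speed=.2)
sx,sy=.6638,.018
qp=quat(-.071)
manip.move_to([sx,sy,.16],qp)
manip.move_linear([sx,sy,.058],speed=.12)
im=shot('wrist'); save(im,'w3.png'); pickle.dump(im,open('w3.pkl','wb')); s=manip.observe();print(s['clock'],s['opening'],s['ee_pos'])
E
```

```text
0.03320638469204888 41.52903378009796 [-0.30504256 -0.54831919  5.4787667 ] 6.0583
9.5333 0.03283298967890711 [0.66485311 0.01793988 0.0594886 ]
```

View pics/w3.png

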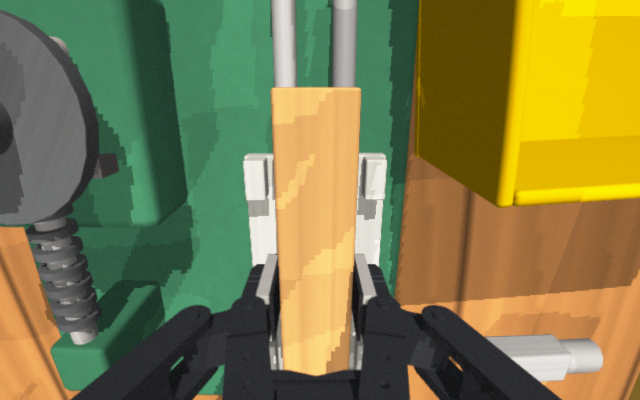

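The slat is held centred between the front cheeks (slat edges at u 274 and 359, cheek inner faces at about 268 and 363), so I lower it.

```bash
python3 - <<'E'
from h import *
import pickle
im=pickle.load(open('w3.pkl','rb'))
e=onz(im,316,88,.0775); print('slat end',e,'front',onz(im,315,154,.041))
sx,sy=.6638,.018
r=manip.move_linear([sx,sy,.044],speed=.04,max_force=6); s=manip.observe(); print(r,s['ee_pos'],s['force'],s['clock'])
manip.gripper_to(.058); 
manip.move_linear([sx,sy,.12],speed=.15)
manip.move_to([.60,.0,.27],quat(-.071))
im=shot('wrist'); save(im,'w4.png'); pickle.dump(im,open('w4.pkl','wb')); s=manip.observe();print(s['clock'],s['force'])
E
```

```text
slat end [0.66977131 0.1039982  0.0775    ] front [0.66713854 0.07302688 0.041     ]
True [0.66483039 0.01796138 0.04733445] [-0.2387515  -0.07612204  4.61469407] 9.875
11.6333 [-0.02218376 -0.27879579 -0.92595189]
```

View pics/w4.png

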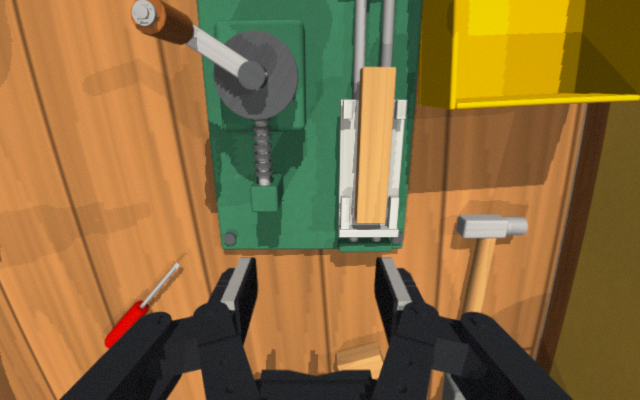

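The slat lies in the carriage, rear end at v≈222 just ahead of the rear wall (v≈230), front end at v≈68. The handle cap is at (144,13) and the hub boss at (252,75).

```bash
python3 - <<'E'
from h import *
import pickle
W=pickle.load(open('w4.pkl','rb'))
P=lambda u,v,z: onz(W,u,v,z).round(4)
print('slat',P(362,68,.065),P(395,69,.065),P(358,221,.065),P(386,223,.065))
print('cheek in',P(352,108,.053),P(397,108,.053),'rear',P(351,210,.053),P(389,210,.053))
print('cap',P(144,13,.171),'hub',P(252,75,.112))
E
```

```text
slat [0.652  0.1041 0.065 ] [0.6851 0.101  0.065 ] [ 0.6428 -0.0608  0.065 ] [ 0.6753 -0.0657  0.065 ]
cheek in [0.6417 0.0652 0.053 ] [0.69  0.062 0.053] rear [ 0.6363 -0.0512  0.053 ] [ 0.6813 -0.0544  0.053 ]
cap [0.4924 0.1454 0.171 ] hub [0.5499 0.1027 0.112 ]
```

```bash
cat > wind.py <<'E'
from h import *
import json
YAW=-.071; Z=.120; RAD=.070
def run(st,phi_end,step=.21,speed=.075,stop_at=None,gain=1.2e-4,verbose=1):
    """st: c (centre xy), phi, bias; advances the crank clockwise; radial force shifts the centre."""
    c=np.array(st['c']); b=np.array(st['bias']); phi=st['phi']; n=0; hit=False
    while phi<phi_end-1e-6:
        phi=min(phi+step,phi_end); a=np.pi+YAW-phi
        r=np.array([np.cos(a),np.sin(a)]); t=np.array([r[1],-r[0]])
        manip.move_linear([*(c+RAD*r),Z],speed=speed)
        s=manip.observe(); F=np.array(s['force'])[:2]-b[:2]; fr,ft=F@r,-(F@t)
        c=c+np.clip(gain*fr,-.0008,.0008)*r
        e=np.array(s['ee_pos'])[:2]
        if verbose and n%verbose==0: print(f"{s['clock']:.2f} phi {phi:.2f} Fr {fr:.1f} Ft {ft:.1f} lag {((c+RAD*r-e)@t)*1e3:.1f} c {c.round(4)} g {s['gripper_force']:.0f}")
        n+=1
        if abs(fr)>25 or abs(ft)>25: print('HIGH',fr,ft); break
        if stop_at is not None and ft>stop_at: hit=True; break
    st.update(c=c.tolist(),phi=phi); json.dump(st,open('st.json','w')); return hit
E
python3 - <<'E'
from wind import *
q=quat(YAW); h=np.array([.4925,.145])
manip.move_to([*h,.25],q)
manip.move_linear([*h,Z],speed=.12,max_force=8)
manip.hold(.2)
s=manip.observe(); print(s['ee_pos'],s['force'],s['clock']); bias=s['force']
manip.gripper_to(.015,40); s=manip.observe(); print(s['opening'],s['gripper_force'],s['ee_pos'],s['force'])
hub=np.array([.5495,.103]); d=h-hub; a=np.arctan2(d[1],d[0]); phi=np.pi+YAW-a
c=h-RAD*d/np.linalg.norm(d); print(phi,c)
st=dict(c=c.tolist(),phi=phi,bias=list(bias))
run(st,phi+.9,step=.15,speed=.06)
E
```

```text
[0.49300964 0.14513954 0.12078738] [0.00546612 0.72608273 0.14523969] 13.825
0.025306556262849514 39.205657839775085 [0.4930613  0.14490834 0.12050996] [ 1.6114883  -2.34913355  2.60493101]
0.5640267353903137 [0.54885391 0.10347607]
14.53 phi 0.71 Fr -2.4 Ft -0.6 lag -0.7 c [0.5491 0.1033] g 39
14.86 phi 0.86 Fr 0.4 Ft -1.3 lag -0.5 c [0.549  0.1033] g 40
15.18 phi 1.01 Fr -0.4 Ft -1.8 lag -0.5 c [0.549  0.1033] g 40
15.51 phi 1.16 Fr -0.1 Ft -2.0 lag -0.5 c [0.5491 0.1033] g 40
15.83 phi 1.31 Fr 2.2 Ft -1.5 lag -0.5 c [0.549  0.1035] g 40
16.16 phi 1.46 Fr 0.0 Ft -1.2 lag -0.4 c [0.549  0.1035] g 40
```

```bash
python3 - <<'E'
from wind import *
st=json.load(open('st.json'))
run(st,2.7,step=.18,speed=.07)
E
```

```text
16.49 phi 1.64 Fr 1.4 Ft -2.0 lag -0.5 c [0.549  0.1037] g 40
16.82 phi 1.82 Fr 1.5 Ft -1.8 lag -0.4 c [0.5491 0.1039] g 40
17.16 phi 2.00 Fr -0.0 Ft -0.9 lag -0.1 c [0.5491 0.1039] g 40
17.49 phi 2.18 Fr 1.0 Ft 3.6 lag 1.0 c [0.5492 0.104 ] g 40
17.82 phi 2.36 Fr -0.1 Ft 8.3 lag 2.0 c [0.5492 0.104 ] g 40
18.16 phi 2.54 Fr 1.7 Ft 9.6 lag 2.5 c [0.5493 0.1041] g 40
18.47 phi 2.70 Fr 0.7 Ft 8.2 lag 2.6 c [0.5494 0.1041] g 40
```

```bash
python3 - <<'E'
from wind import *
st=json.load(open('st.json'))
run(st,11.2,step=.24,speed=.08,verbose=2)
E
```

```text
18.82 phi 2.94 Fr 1.6 Ft 6.1 lag 2.1 c [0.5496 0.1041] g 40
19.54 phi 3.42 Fr -0.0 Ft -8.1 lag -1.4 c [0.5498 0.1041] g 40
20.26 phi 3.90 Fr 0.2 Ft -10.0 lag -2.2 c [0.5497 0.1041] g 41
20.98 phi 4.38 Fr 1.5 Ft -3.8 lag -0.9 c [0.5498 0.104 ] g 40
21.69 phi 4.86 Fr 0.4 Ft -2.5 lag -0.9 c [0.5498 0.104 ] g 40
22.41 phi 5.34 Fr -0.3 Ft -1.9 lag -1.0 c [0.5498 0.1041] g 40
23.12 phi 5.82 Fr -2.6 Ft -2.2 lag -0.8 c [0.5501 0.1042] g 40
23.84 phi 6.30 Fr -1.0 Ft -2.5 lag -0.5 c [0.5503 0.1042] g 40
24.56 phi 6.78 Fr -1.3 Ft -2.9 lag -0.4 c [0.5504 0.1042] g 40
25.27 phi 7.26 Fr -0.5 Ft -3.5 lag -0.3 c [0.5505 0.104 ] g 40
25.99 phi 7.74 Fr -0.4 Ft -3.2 lag -0.2 c [0.5505 0.104 ] g 41
26.71 phi 8.22 Fr 0.5 Ft -2.9 lag -0.3 c [0.5505 0.1041] g 41
27.43 phi 8.70 Fr -1.0 Ft 7.3 lag 2.0 c [0.5504 0.1039] g 41
28.14 phi 9.18 Fr 0.2 Ft 3.5 lag 1.5 c [0.5504 0.1039] g 41
28.86 phi 9.66 Fr 0.2 Ft -7.3 lag -1.2 c [0.5505 0.1038] g 41
29.57 phi 10.14 Fr 0.2 Ft -11.0 lag -2.5 c [0.5503 0.104 ] g 41
30.29 phi 10.62 Fr 0.9 Ft -3.9 lag -1.4 c [0.5503 0.1039] g 41
31.01 phi 11.10 Fr -0.4 Ft -2.1 lag -1.2 c [0.5503 0.1039] g 41
```

```bash
python3 - <<'E'
from wind import *
st=json.load(open('st.json'))
print(run(st,11.56,step=.04,speed=.025,stop_at=4.6,verbose=1))
E
```

```text
31.52 phi 11.24 Fr -0.7 Ft 1.6 lag -0.4 c [0.5503 0.104 ] g 41
31.77 phi 11.28 Fr -0.3 Ft 2.2 lag -0.3 c [0.5503 0.104 ] g 41
32.03 phi 11.32 Fr 0.6 Ft 2.6 lag -0.2 c [0.5503 0.1039] g 41
32.29 phi 11.36 Fr 0.0 Ft 1.3 lag -0.3 c [0.5503 0.1039] g 41
32.55 phi 11.40 Fr -0.2 Ft 3.3 lag -0.2 c [0.5503 0.104 ] g 41
32.81 phi 11.44 Fr 0.6 Ft 2.6 lag -0.2 c [0.5503 0.1039] g 41
33.07 phi 11.48 Fr -0.4 Ft 2.9 lag -0.2 c [0.5503 0.1039] g 41
33.33 phi 11.52 Fr 0.5 Ft 1.9 lag -0.2 c [0.5503 0.1039] g 41
33.58 phi 11.56 Fr -1.0 Ft 2.2 lag -0.2 c [0.5503 0.104 ] g 41
False
```

```bash
python3 - <<'E'
from wind import *
st=json.load(open('st.json'))
print(run(st,13.4,step=.04,speed=.025,stop_at=4.4,verbose=4), st['phi'])
manip.hold(.2)
s=manip.observe(); a=np.pi+YAW-st['phi']; t=np.array([np.sin(a),-np.cos(a)])
print('held',-(np.array(s['force'])-st['bias'])[:2]@t, s['clock'])
E
```

```text
33.84 phi 11.60 Fr 0.7 Ft 2.6 lag -0.2 c [0.5503 0.1039] g 41
34.88 phi 11.76 Fr -0.0 Ft 2.7 lag -0.0 c [0.5504 0.104 ] g 41
35.91 phi 11.92 Fr -0.0 Ft 3.4 lag 0.1 c [0.5503 0.104 ] g 41
36.94 phi 12.08 Fr -0.0 Ft 2.3 lag 0.2 c [0.5503 0.104 ] g 41
37.98 phi 12.24 Fr 0.1 Ft 3.0 lag 0.3 c [0.5503 0.104 ] g 41
39.01 phi 12.40 Fr -0.1 Ft 3.2 lag 0.4 c [0.5503 0.104 ] g 41
40.04 phi 12.56 Fr -0.6 Ft 3.3 lag 0.5 c [0.5504 0.104 ] g 41
True 12.639999999999969
held 3.680416608773685 40.7583
```

```bash
python3 - <<'E'
from wind import *
st=json.load(open('st.json'))
print(run(st,st['phi']+.2,step=.02,speed=.02,stop_at=5.8,verbose=1), st['phi'])
manip.hold(.3)
s=manip.observe(); a=np.pi+YAW-st['phi']; t=np.array([np.sin(a),-np.cos(a)])
print('held',-(np.array(s['force'])-st['bias'])[:2]@t, s['clock'])
E
```

```text
41.01 phi 12.66 Fr -0.1 Ft 7.1 lag 1.3 c [0.5503 0.104 ] g 41
True 12.659999999999968
held 5.7882886997978185 41.3083
```

```bash
python3 - <<'E'
from wind import *
st=json.load(open('st.json')); c=np.array(st['c']); a=np.pi+YAW-st['phi']
r=np.array([np.cos(a),np.sin(a)]); t=np.array([r[1],-r[0]])
p=c+RAD*r-.0009*t
manip.move_linear([*p,Z],speed=.02)
s=manip.observe(); print('eased',-(np.array(s['force'])-st['bias'])[:2]@t)
manip.gripper_to(.06)
manip.move_linear([*p,.25],speed=.12)
manip.move_linear([.57,.16,.30],speed=.2)
w=shot('wrist'); d=shot('side'); s=manip.observe(); print(s['clock'],s['force'])
w0=cv2.resize(w['frame'],(480,300)); save(d,'d5.png',(180,160,350,320),2.4)
x=cv2.imread('pics/d5.png'); x=cv2.resize(x,(318,300)); cv2.imwrite('pics/f.png',np.hstack([w0[:,:,::-1],x]))
E
```

```text
eased 4.120916590878604
44.0333 [-0.78513339 -0.19904018 -0.74408237]
```

View pics/f.png

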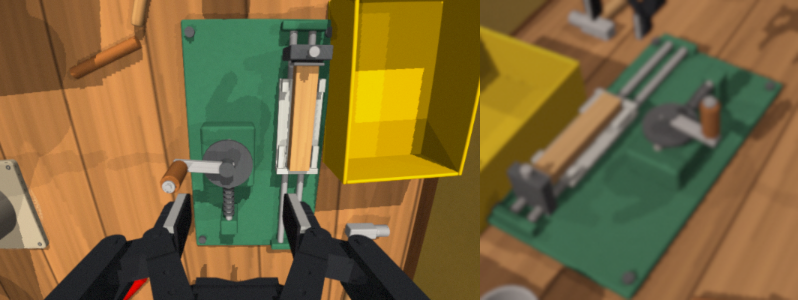

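The slat's front end is at the stop (305,66) and its rear end at the rear wall (302,170). The crank is released, the arm is clear, and the other objects in view look undisturbed.

```bash
python3 -c "
from rig import manip
print(manip.job_done())"
```

```text
the job is handed in; nothing more can be done
None
```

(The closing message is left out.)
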